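Kick the tilt-out bin open, slide the lens cap in, release it

TASK

Push the red kick-down lever on the drawer front all the way down so that the tilt-out bin locks open, slide, without lifting it, the lens cap that lies on the organiser's front, lowest tier off its open front edge into the bin, then flick the lever back up so that the bin shuts with the cap inside. Work the bin only by its lever, keeping your hand off the bin itself, and leave the filters, hex keys and other caps where they lie.

Things in the scene. Friction and masses are not known exactly. Their poses are not given: they have to be found in the camera images.
- drawer: Oak drawer, 320 (x) by 460 (y) by 95 mm high, fixed. Origin: at bench height, middle of its front face; x points from the front into the drawer (away from the robot), y to its left, z up. In it a white stepped organiser, 300 mm wide (y = -105 to 195): front tier x = 0-120 mm, top z = 115; middle tier x = 120-210, top z = 140; back tier x = 210-295, top z = 165, its things held fast.
- front_edge (a point): Middle of the front tier's open, lipless front edge, on its top, at x = 0, y = 45, z = 115 mm in the drawer's frame. The edge is 300 mm long along the drawer's y; side lips at its ends stand 10 mm high. The tilt-out bin sits below it.
- bin: Tilt-out bin below the front tier: oak front panel 296 wide, 103 high, 8 mm thick, white pocket 70 mm deep behind it. Origin: on its hinge, at the panel's lower inner edge (x = 0, y = 45, z = 12 mm in the drawer's frame); axes as the drawer's when shut, then the panel's top is flush with the tier. Open, it leans 0.75 rad to the robot, panel's top 76 mm before and 28 mm below the tier's edge.
- lever (a joint): Angle of the red lever (rad): 0 = up (start; bin shut), 0.75 = fully down (bin locked open). The bin turns with it, one to one, damped. Its elevation above the horizontal is 0.92 rad minus this value, pointing out of the drawer front to the robot. A geared steel tumbler weight in the drawer holds it at either end and tips it on by itself once past the middle (0.375); moving it takes up to about 0.5 N m.
- lever_hinge (a point): Middle of the lever's axis, which is level along the drawer's y, at x = 0, y = -155, z = 100 mm in the drawer's frame. The lever is a bar 100 mm long, 18 wide, 8 mm thick from here to its cross-bar. Dark steel bracket cheeks stand beside the axis, 44 mm wide over all, up to z = 119 mm.
- lever_bar (a point): Middle of the round cross-bar at the lever's free end, 14 mm thick, 44 mm long along the drawer's y; 100 mm from the lever's axis. About 180 mm above the bench with the lever up, 117 mm with it down, where a fingertip can reach under it from the robot's side.
- cap: The lens cap to put away: matte black disc, 48 mm across, 9 mm high, 12 to 23 g, lying flat on the front tier in one of three places side by side, about 47 mm behind the open edge. Origin: middle of its underside.
- filter1: Bystander on the front tier: round amber glass filter in a dark ring, 52 mm across, 6 mm high. Origin: middle of its underside.
- key1: Bystander on the front tier: L-shaped steel hex key, 56 by 20 mm, 5 mm thick. Origin: near the middle of its underside.
- filter2: Bystander: round glass lens filter in a dark ring, 52 mm across, 6 mm high, lying loose on the middle tier (top at z = 140 mm in the drawer's frame). Origin: middle of its underside.
- cap2: Bystander: matte black lens cap, 48 mm across, 9 mm high, lying loose on the middle tier (top at z = 140 mm in the drawer's frame). Origin: middle of its underside.
- key2: Bystander: L-shaped steel hex key, 56 by 20 mm, 5 mm thick, lying loose on the middle tier (top at z = 140 mm in the drawer's frame). Origin: middle of its underside.
Mind the look-alikes: they are no part of the job. What is shaped like the cap but blue, pink or yellow is not meant.

How it is judged:
By the outcome, as a careful person would: the job done as asked, in the order asked, and still so for the second after the job is handed in, with the robot touching nothing.
It also fails if it takes over 61 s, if anything falls off the work surface, if the arm or the gripper's body presses on something with over 40 N, if the wrist force passes 120 N, or if a joint passes its speed limit or range.

ROBOT

A 6-joint arm with a two-finger parallel gripper is mounted at the origin on the work surface. World frame = base frame: x ahead of the robot, y to its left, z up, the work surface at z = 0. Lengths are in m, angles in rad, forces in N, time in s.
With the tool pointing down it reaches from about 0.325 to 0.75 m from the base axis. Payload 7.6 kg.
Tool frame: the origin (TCP) lies midway between the tips of the shut fingers; the grasp point (between the pads) lies 19 mm behind it; z points along the fingers, y is the line along which they close (so a half turn about z gives the same grasp; the last joint's range is limited). The gripper opens to 85 mm and grips with 20 to 120 N. Pads are 22 mm wide; open, the fingers measure 114 mm over their backs; the gripper's body (76 mm by 85 mm) begins 54 mm behind the grasp point. The pads swing forward as they close: fully open they stand 13 mm farther back than shut.
Start: joints at [-1.338, 0.052, 1.401, -0, 1.689, -0.07], TCP at [0.157, -0.501, 0.231] pointing down, gripper open.
Joint ranges: [-2.9, 2.9], [-0.91, 2.17], [0.12, 2.37], [-1.06, 4.2], [0.26, 2.73], [-2.93, 2.93]. Speed limits (rad/s): [2.57, 2.57, 3.01, 3.14, 3.14, 3.14].

INTERFACE

Orientations are given as a 3x3 rotation matrix whose columns are the frame's x, y, z axes.
In Python, from bench import monitor, eyes, ctrl gives the robot as it stands. The module is installed in compiled form; this text tells all that it offers.
- The arm moves only by the tool drive_tool, never from a script. Its argument "commands" is a list of rows, each a list of 4 numbers: the shift along the world's x, y, z in mm, then the turn about the world's z in degrees. In form: [[x, y, z, roll], ...]. A call has 1 to 8 rows; each row shifts and turns the commanded pose from where the row before left it; what a row does not reach is not made up. A row lasts 1/12 s, in which the tool goes at most 41.7 mm and 7.16 degrees, less where a joint would pass 70% of its speed; a pose out of reach is approached as far as the arm can. A call is refused whole if a number of a shift passes 41.7 or a number of a turn 7.16, either way. A call with a gripper value outside its range is refused whole. "hand" is the opening, from -1 (shut) to 1 (fully open), set as the call begins (left out, the last holds). The fingers move at their own pace and stop on an object; "newtons" is the grip in N (left out, the last holds). Time passes only in rows, so rows that do not move let the fingers close. It gives the time, the measured TCP pose, the force, the opening and the grip force at its end, in the units of the state.
- monitor.sense(): the state, without advancing time (a new reading comes with each control period).
- eyes.capture(name): name is "scene" or "top"; returns a dict with "image" (384x512x3 uint8, red, green, blue), "camera_matrix" (3x3 intrinsics, pixels), "eye" and "rotation" of the camera in the world. Camera axes: x right, y down, z forward; pixel columns grow to the right and rows downward; lengths in m; the calibration is good to about 2 mm. A picture is of the moment at which its call begins. There is no depth.
- ctrl.hand_in(): hands the job in; it is judged then, once.
Trained networks look in the newest picture that a camera, given by its name, has taken for a name from the list of things; names that differ only in an ending like _2 or _b are one class to them, and where a whole thing is asked for, a point or a joint stands for the part that bears it (a point fixed in the world has none). Each returns a list of dicts, best first, with "confidence" (0 to 1); they miss things now and then, are a little off and sometimes report something else, mostly with a low value. They report only what shows in the picture. A call takes as long as a camera call. They do not tell look-alikes from the thing itself.
- eyes.regions_of(camera, query): "region" (384x512 bool, what is visible of it) and "at" ([column, row] in pixels, amid what is visible of it).
- eyes.landmark_of(camera, query): "at" ([column, row] in pixels: a listed point, or the origin of a listed thing).
The state is a dict: "time_s": time; "joints": joint angles; "joint_vel": joint speeds; "effort": joint torques, N m; "tcp_pos": TCP position; "tcp_rot": TCP orientation; "wrist_force": force on the tool from outside, world axes, zero at the start; "wrist_torque": the same for the moment, N m; "width": finger opening in m; "grasp_force": force on a finger pad.
Only numpy, scipy, OpenCV 4.12 (cv2) and the standard library are available. Lean on these libraries where they do the work, as an engineer would, in place of code of your own. Each camera call takes 0.05 s, during which the arm holds its last target. There are 200 camera calls.

## Working session

There is one attempt and no reset: what is moved stays moved. The work goes in short steps, Python scripts to look and compute and a tool call to move; the robot and the scene stay as the last step left them, time stands still between calls to the robot, and variables do not carry over. Pictures are saved under pics/ and viewed, at most 10 in all, crops included, and the job is handed in when it is done.

Besides the shell and the picture viewer there is one more tool, called after "Request:" by a JSON object that holds its "method" and its "body", one argument or row to a line. drive_tool: Moves the arm, as the interface text tells. Its arguments: {"type":"object","properties":{"commands":{"type":"array"},"hand":{"type":"number"},"newtons":{"type":"number"}},"required":["commands"]}

```bash
mkdir -p pics; cat > h.py <<'E'
import numpy as np, cv2
from bench import monitor, eyes, ctrl
def ray(c,px):
    d=c["rotation"]@np.linalg.inv(c["camera_matrix"])@np.array([px[0],px[1],1.]); return np.array(c["eye"]),d
def atz(c,px,z):
    e,d=ray(c,px); return e+d*(z-e[2])/d[2]
def proj(c,p):
    q=np.array(c["camera_matrix"])@(np.array(c["rotation"]).T@(np.array(p)-c["eye"])); return q[:2]/q[2]
def save(c,n,crop=None,s=1):
    im=c["image"]
    if crop: im=im[crop[1]:crop[3],crop[0]:crop[2]]
    cv2.imwrite("pics/"+n,cv2.resize(im[:,:,::-1],None,fx=s,fy=s,interpolation=cv2.INTER_CUBIC))
E
python3 - <<'E'
from h import *
Z={"front_edge":.115,"lever_hinge":.1,"lever_bar":.18,"cap":.115,"drawer":0,"filter1":.115,"key1":.115,"bin":.012,"cap2":.14,"filter2":.14,"key2":.14}
for n in ("top","scene"):
    c=eyes.capture(n); save(c,n+"0.png",None,1.5)
    print(n,np.round(c["eye"],3))
    for q,z in Z.items():
        for r in eyes.landmark_of(n,q)[:4]:
            print(q,np.round(r["at"]),round(r["confidence"],2),np.round(atz(c,r["at"],z),3))
E
```

```text
top [ 0.447 -0.058  0.841]
front_edge [187. 192.] 0.73 [0.566 0.057 0.115]
lever_hinge [288. 183.] 0.59 [ 0.587 -0.133  0.1  ]
lever_hinge [195. 198.] 0.16 [0.558 0.045 0.1  ]
lever_bar [296. 209.] 0.79 [ 0.528 -0.138  0.18 ]
lever_bar [133. 173.] 0.67 [0.589 0.14  0.18 ]
cap [226. 163.] 0.96 [ 0.622 -0.016  0.115]
cap [219. 276.] 0.91 [ 0.412 -0.005  0.115]
cap [226.  95.] 0.88 [ 0.759 -0.014  0.115]
cap [352. 174.] 0.86 [ 0.603 -0.253  0.115]
drawer [214. 199.] 0.77 [0.57  0.015 0.   ]
filter1 [128. 107.] 0.82 [0.735 0.176 0.115]
filter1 [182. 172.] 0.8 [0.605 0.067 0.115]
filter1 [230. 161.] 0.68 [ 0.626 -0.023  0.115]
key1 [180. 104.] 0.69 [0.739 0.075 0.115]
key1 [132. 174.] 0.49 [0.6   0.162 0.115]
key1 [193. 198.] 0.38 [0.556 0.046 0.115]
bin [190. 203.] 0.86 [0.561 0.067 0.012]
cap2 [226. 163.] 0.96 [ 0.616 -0.017  0.14 ]
cap2 [219. 276.] 0.91 [ 0.413 -0.007  0.14 ]
cap2 [226.  95.] 0.88 [ 0.748 -0.015  0.14 ]
cap2 [352. 174.] 0.86 [ 0.597 -0.246  0.14 ]
filter2 [128. 107.] 0.82 [0.725 0.168 0.14 ]
filter2 [182. 172.] 0.8 [0.599 0.062 0.14 ]
filter2 [230. 161.] 0.68 [ 0.62  -
[... 487 characters left out ...]
115]
cap [265. 212.] 0.63 [ 0.619 -0.02   0.115]
drawer [286. 226.] 0.81 [0.56  0.013 0.   ]
filter1 [360. 287.] 0.93 [0.72  0.173 0.115]
filter1 [316. 216.] 0.88 [0.599 0.074 0.115]
key1 [309. 219.] 0.74 [0.61  0.065 0.115]
key1 [302. 269.] 0.68 [0.717 0.075 0.115]
key1 [360. 226.] 0.44 [0.598 0.158 0.115]
cap2 [248. 267.] 0.9 [ 0.752 -0.01   0.14 ]
cap2 [338. 191.] 0.82 [0.546 0.104 0.14 ]
cap2 [242. 174.] 0.79 [ 0.559 -0.087  0.14 ]
cap2 [265. 212.] 0.63 [ 0.637 -0.015  0.14 ]
filter2 [360. 287.] 0.93 [0.733 0.169 0.14 ]
filter2 [316. 216.] 0.88 [0.618 0.075 0.14 ]
key2 [309. 219.] 0.74 [0.628 0.066 0.14 ]
key2 [302. 269.] 0.68 [0.73  0.076 0.14 ]
key2 [360. 226.] 0.44 [0.617 0.155 0.14 ]
```

View pics/top0.png

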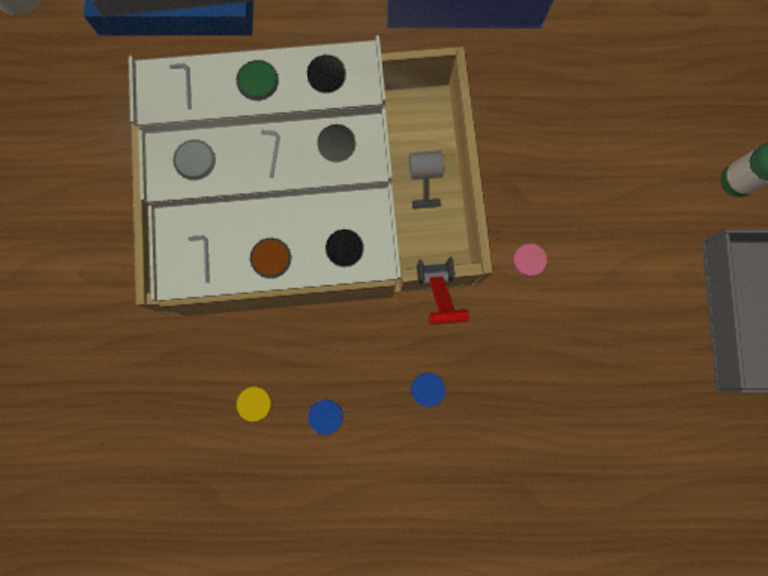

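View pics/scene0.png

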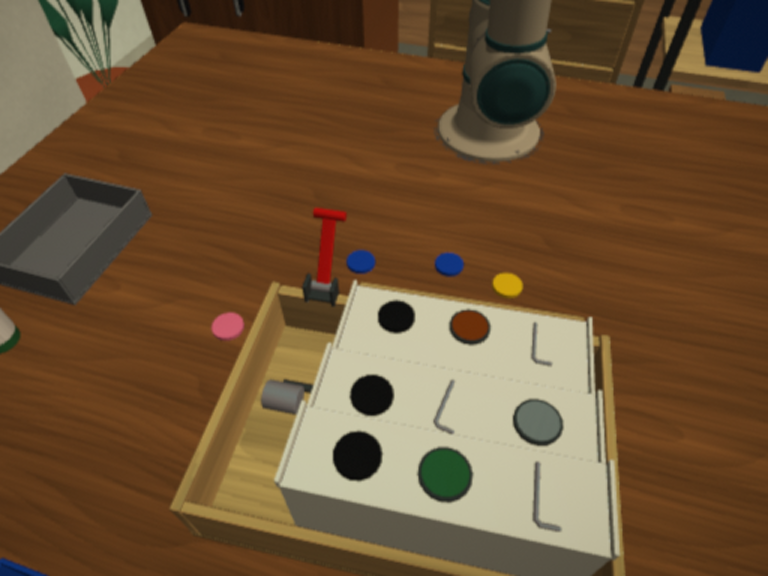

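Candidates in the top view (1.5x pixels): front tier black disc (345,247), middle tier disc (336,142), back tier disc (326,73), blue/yellow/pink discs on the bench (325,417), (428,389), (253,404), (530,260). The front-tier black disc at (345,247), right beside the lever side, is the cap. In the scene view it's at (396,316). Next I fit the drawer pose.

```bash
python3 - <<'E'
from h import *
from scipy.optimize import least_squares
c=eyes.capture("top"); s=eyes.capture("scene")
save(c,"crop1.png",(200,130,340,230),4)
T=[((137/1.5,304/1.5),(0,.23,.095)),((490/1.5,272/1.5),(0,-.23,.095)),((463/1.5,50/1.5),(.32,-.23,.095)),((398/1.5,282/1.5),(0,-.105,.115)),((155/1.5,300/1.5),(0,.195,.115))]
S=[]
for n,L,C in(("top",T,c),("scene",S,s)):
    for q,p in (("lever_hinge",(0,-.155,.1)),("lever_bar",(-.0606,-.155,.1796)),("front_edge",(0,.045,.115)),("drawer",(0,0,0))):
        r=eyes.landmark_of(n,q)
        if r: L.append((r[0]["at"],p))
def W(v,p): 
    a,b=np.cos(v[2]),np.sin(v[2]); return np.array([v[0]+a*p[0]-b*p[1],v[1]+b*p[0]+a*p[1],p[2]])
f=lambda v:np.concatenate([proj(C,W(v,p))-a for L,C in((T,c),(S,s)) for a,p in L])
r=least_squares(f,[.57,.01,.08],loss="soft_l1",f_scale=1.5); v=r.x
print(np.round(v,4),np.round(f(v).reshape(-1,2),1).tolist())
for n,C in(("top",c),("scene",s)):
    for g in eyes.regions_of(n,"cap"):
        m=g["region"].astype(bool); px=[np.where(m)[1].mean(),np.where(m)[0].mean()]
        P=atz(C,px,.121); d=P[:2]-v[:2];a,b=np.cos(v[2]),np.sin(v[2])
        print(n,np.round(px),round(g["confidence"],2),np.round(P,4),"drawer",np.round([a*d[0]+b*d[1],-b*d[0]+a*d[1]],4),C["image"][m].mean(0).round())
for k,p in dict(hinge=(0,-.155,.1),barup=(-.0606,-.155,.1796),bardown=(-.0986,-.155,.117),edgeR=(0,-.105,.115)).items(): print(k,np.round(W(v,p),4))
print(monitor.sense()["tcp_rot"].round(2).tolist(),monitor.sense()["width"])
E
```

```text
[0.5683 0.0167 0.0942] [[-1.8, 1.3], [1.6, 0.7], [0.1, -2.9], [-1.0, -1.9], [0.7, 0.8], [0.7, 1.4], [0.9, 1.4], [-0.7, -1.6], [-1.9, -1.8], [-0.1, -0.9], [1.2, 0.4], [-2.5, 1.2], [0.0, -0.2]]
top [353. 174.] 0.94 [ 0.6011 -0.254   0.121 ] drawer [ 0.0071 -0.2726] [165.  89. 103.]
top [285. 260.] 0.89 [ 0.4423 -0.1249  0.121 ] drawer [-0.1388 -0.1291] [ 32.  66. 128.]
top [169. 269.] 0.84 [0.4256 0.0842 0.121 ] drawer [-0.1357  0.0806] [164. 138.  11.]
top [229. 165.] 0.69 [ 0.6166 -0.0218  0.121 ] drawer [ 0.0444 -0.0429] [37. 38. 36.]
top [224.  95.] 0.6 [ 0.7554 -0.01    0.121 ] drawer [ 0.1838 -0.0442] [70. 71. 63.]
top [217. 278.] 0.6 [ 0.41   -0.0019  0.121 ] drawer [-0.1593 -0.0037] [ 32.  65. 126.]
scene [264. 211.] 0.96 [ 0.6204 -0.0214  0.121 ] drawer [ 0.0482 -0.0429] [48. 46. 39.]
scene [241. 175.] 0.75 [ 0.5449 -0.0946  0.121 ] drawer [-0.0338 -0.1086] [ 23.  51. 116.]
scene [247. 263.] 0.73 [ 0.7359 -0.0168  0.121 ] drawer [ 0.1637 -0.0492] [22. 21. 18.]
scene [151. 218.] 0.66 [ 0.6984 -0.2206  0.121 ] drawer [ 0.1072 -0.2485] [189.  88.  99.]
scene [299. 176.] 0.6 [0.5136 0.0218 0.121 ] drawer [-0.054   0.0102] [ 21.  50. 117.]
scene [338. 190.] 0.54 [0.5281 0.1053 0.121 ] drawer [-0.0317  0.0919] [183. 141.  14.]
scene [296. 275.] 0.52 [0.7326 0.0668 0.121 ] drawer [0.1683 0.0344] [133. 131. 118.]
hinge [ 0.5829 -0.1376  0.1   ]
barup [ 0.5226 -0.1433  0.1796]
bardown [ 0.4847 -0.1469  0.117 ]
edgeR [ 0.5782 -0.0878  0.115 ]
[[0.95, 0.3, 0.0], [0.3, -0.95, -0.0], [-0.0, 0.0, -1.0]] 0.08505052780399984
```

View pics/crop1.png

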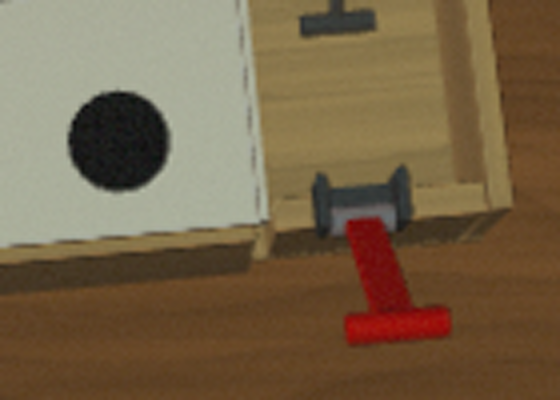

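The crop shows the plain black cap at crop pixel (118,140) and the lever bar at (397,326). The cap sits at drawer x≈46 mm, which agrees with the stated 47 mm. Now I go above the bar with the fingers shut.

Request:
{"method": "drive_tool", "body": {
  "commands": [
    [28,28,0,-6],
    [28,28,0,-6],
    [28,28,0,0],
    [28,28,0,0],
    [28,28,0,0],
    [28,28,0,0],
    [28,28,0,0],
    [28,28,0,0]
  ],
  "hand": -1,
  "newtons": 40
}}

```text
time_s: 2.47
tcp_pos: [0.3816, -0.2755, 0.2316]
tcp_rot: [[0.996, 0.093, 0.001], [0.093, -0.996, -0.001], [0.0, 0.001, -1.0]]
wrist_force: [-0.2, -0.9, -0.1]
width: -0.0003
grasp_force: 0.0
```

Request:
{"method": "drive_tool", "body": {
  "commands": [
    [28,28,0,0],
    [28,28,0,0],
    [28,28,0,0],
    [28,25,0,0],
    [20,20,0,0],
    [0,0,-15,0],
    [0,0,0,0]
  ]
}}

```text
time_s: 3.05
tcp_pos: [0.5125, -0.1465, 0.2136]
tcp_rot: [[0.995, 0.096, -0.004], [0.096, -0.995, 0.001], [-0.004, -0.002, -1.0]]
wrist_force: [-0.8, -0.3, -1.2]
width: 0.0002
grasp_force: 0.0
```

Request:
{"method": "drive_tool", "body": {
  "commands": [
    [3,2,-14,0],
    [0,0,-10,0],
    [-5,0,-8,0],
    [-5,-1,-8,0],
    [-5,0,-8,0],
    [-4,-1,-8,0],
    [-3,0,-8,0]
  ]
}}

```text
time_s: 3.63
tcp_pos: [0.4929, -0.1487, 0.1519]
tcp_rot: [[0.996, 0.092, 0.0], [0.092, -0.996, -0.0], [0.0, 0.0, -1.0]]
wrist_force: [0.8, -0.3, 0.0]
width: 0.0001
grasp_force: 0.0
```

Request:
{"method": "drive_tool", "body": {
  "commands": [
    [-2,0,-8,0],
    [-2,0,-8,0],
    [-1,0,-6,0],
    [0,0,-3,0],
    [0,0,-3,0],
    [0,0,0,0]
  ]
}}

```text
time_s: 4.13
tcp_pos: [0.4885, -0.148, 0.1238]
tcp_rot: [[0.996, 0.093, -0.001], [0.093, -0.996, 0.0], [-0.001, -0.0, -1.0]]
wrist_force: [0.1, -0.5, -0.4]
width: -0.0001
grasp_force: 0.0
```

```bash
python3 - <<'E'
from h import *
c=eyes.capture("scene"); save(c,"s1.png",(130,90,400,260),2.9)
for r in eyes.landmark_of("scene","lever_bar")[:2]: print(r,atz(c,r["at"],.117))
print(monitor.sense()["wrist_force"],proj(c,[.4847,-.1469,.117]))
E
```

```text
{'at': [218.5, 142.2], 'confidence': 0.66} [ 0.46083645 -0.17637838  0.117     ]
[ 0.77350633 -0.32312372  0.30933503] [227.05608257 151.81301124]
```

View pics/s1.png

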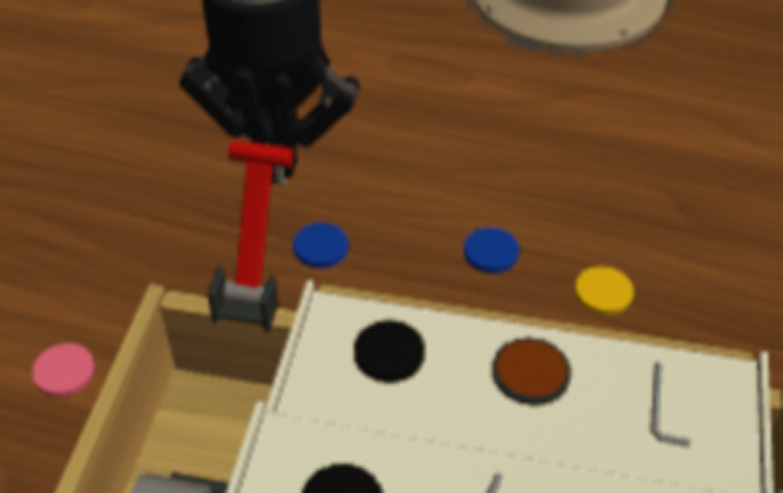

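The view shows the lever still up (bar at crop (261,153)), with the fingertips slipped past on the robot's side. I back out, rise, and press farther in.

Request:
{"method": "drive_tool", "body": {
  "commands": [
    [-20,0,0,0],
    [0,0,35,0],
    [0,0,35,0],
    [0,0,16,0],
    [30,3,0,0],
    [22,3,0,0],
    [0,0,0,0]
  ]
}}

```text
time_s: 4.82
tcp_pos: [0.523, -0.1416, 0.2106]
tcp_rot: [[0.996, 0.094, 0.002], [0.094, -0.996, -0.0], [0.002, 0.0, -1.0]]
wrist_force: [0.2, -0.2, -0.3]
width: -0.0001
grasp_force: 0.0
```

Request:
{"method": "drive_tool", "body": {
  "commands": [
    [0,0,-12,0],
    [0,0,-8,0],
    [0,0,-5,0],
    [-2,0,-6,0]
  ]
}}

```text
time_s: 5.15
tcp_pos: [0.5167, -0.1426, 0.1829]
tcp_rot: [[0.996, 0.092, -0.002], [0.092, -0.996, -0.001], [-0.002, 0.001, -1.0]]
wrist_force: [-29.7, 4.4, 44.3]
width: 0.0
grasp_force: 21.8
```

Request:
{"method": "drive_tool", "body": {
  "commands": [
    [0,0,15,0],
    [0,0,15,0],
    [14,1,0,0],
    [13,1,0,0],
    [0,0,0,0]
  ]
}}

```text
time_s: 5.57
tcp_pos: [0.5459, -0.1401, 0.2086]
tcp_rot: [[0.996, 0.093, -0.0], [0.093, -0.996, 0.0], [-0.0, -0.0, -1.0]]
wrist_force: [-0.7, 0.6, -0.6]
width: -0.0001
grasp_force: 0.0
```

Request:
{"method": "drive_tool", "body": {
  "commands": [
    [0,0,-14,0],
    [0,0,-14,0],
    [0,0,-6,0],
    [0,0,0,0]
  ]
}}

```text
time_s: 5.9
tcp_pos: [0.5441, -0.14, 0.1732]
tcp_rot: [[0.996, 0.093, -0.003], [0.093, -0.996, 0.001], [-0.003, -0.001, -1.0]]
wrist_force: [-0.0, -0.7, -0.2]
width: 0.0003
grasp_force: 0.0
```

Request:
{"method": "drive_tool", "body": {
  "commands": [
    [-6,0,-3,0],
    [-6,-1,-4,0],
    [-6,0,-5,0],
    [-6,-1,-6,0],
    [-5,0,-7,0],
    [-5,-1,-7,0]
  ]
}}

```text
time_s: 6.4
tcp_pos: [0.5117, -0.1431, 0.1441]
tcp_rot: [[0.996, 0.093, 0.003], [0.093, -0.996, -0.001], [0.003, 0.001, -1.0]]
wrist_force: [1.3, -0.1, 0.1]
width: -0.0
grasp_force: 0.5
```

Request:
{"method": "drive_tool", "body": {
  "commands": [
    [-4,0,-7,0],
    [-4,-1,-6,0],
    [-4,0,-4,0],
    [0,0,0,0]
  ]
}}

```text
time_s: 6.73
tcp_pos: [0.4984, -0.1441, 0.1253]
tcp_rot: [[0.996, 0.093, -0.002], [0.093, -0.996, 0.0], [-0.002, -0.001, -1.0]]
wrist_force: [-1.2, -0.5, -0.1]
width: -0.0001
grasp_force: 0.0
```

```bash
python3 - <<'E'
from h import *
c=eyes.capture("scene"); save(c,"s2.png",(130,90,400,260),2.9)
for r in eyes.landmark_of("scene","lever_bar")[:2]: print(r,atz(c,r["at"],.117))
print(monitor.sense()["wrist_force"],proj(c,[.4847,-.1469,.117]))
E
```

```text
{'at': [225.4, 149.9], 'confidence': 0.64} [ 0.48001598 -0.15254964  0.117     ]
[-0.84256287 -0.02255546 -0.24519458] [227.05608257 151.81301124]
```

View pics/s2.png

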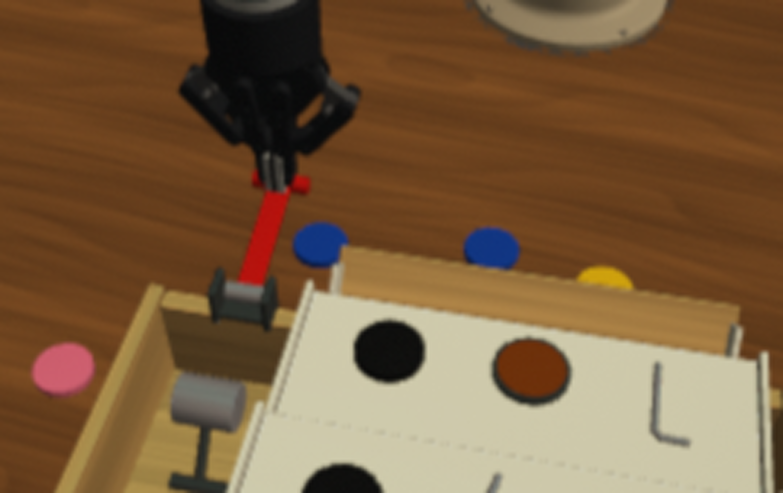

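Lever is down at crop (280,183), the bin panel leans open, and the cap is in place at (389,351). I press lightly to confirm, then go up and behind the cap.

Request:
{"method": "drive_tool", "body": {
  "commands": [
    [-2,0,-4,0],
    [0,0,-3,0]
  ]
}}

```text
time_s: 7.0
tcp_pos: [0.499, -0.1445, 0.1218]
tcp_rot: [[0.996, 0.093, 0.005], [0.093, -0.996, -0.002], [0.005, 0.002, -1.0]]
wrist_force: [1.4, 2.8, 18.0]
width: 0.0002
grasp_force: 7.4
```

Request:
{"method": "drive_tool", "body": {
  "commands": [
    [2,0,41,0],
    [0,0,41,0],
    [30,23,0,0],
    [30,23,0,0],
    [30,23,0,0],
    [30,23,0,0],
    [30,23,0,0],
    [14,11,0,0]
  ]
}}

```text
time_s: 7.67
tcp_pos: [0.6657, -0.015, 0.2002]
tcp_rot: [[0.995, 0.096, -0.0], [0.096, -0.995, 0.001], [-0.0, -0.001, -1.0]]
wrist_force: [-1.0, -0.0, 0.1]
width: 0.0002
grasp_force: 0.0
```

Request:
{"method": "drive_tool", "body": {
  "commands": [
    [0,0,0,0],
    [0,0,0,0]
  ]
}}

```text
time_s: 7.83
tcp_pos: [0.6638, -0.0175, 0.2003]
tcp_rot: [[0.996, 0.095, -0.001], [0.095, -0.996, -0.0], [-0.001, 0.0, -1.0]]
wrist_force: [-0.2, -0.1, -1.0]
width: -0.0001
grasp_force: 0.0
```

Request:
{"method": "drive_tool", "body": {
  "commands": [
    [0,0,-30,0],
    [0,0,-25,0],
    [0,0,-15,0],
    [0,0,-6,0],
    [0,0,-4,0],
    [0,0,0,0]
  ]
}}

```text
time_s: 8.33
tcp_pos: [0.6633, -0.0188, 0.1217]
tcp_rot: [[0.996, 0.092, 0.0], [0.092, -0.996, -0.0], [0.0, 0.0, -1.0]]
wrist_force: [-0.4, -0.7, -0.1]
width: 0.0002
grasp_force: 0.0
```

```bash
python3 - <<'E'
from h import *
c=eyes.capture("scene"); save(c,"s3.png",(200,130,400,270),3.9)
E
```

```text
(no output)
```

View pics/s3.png

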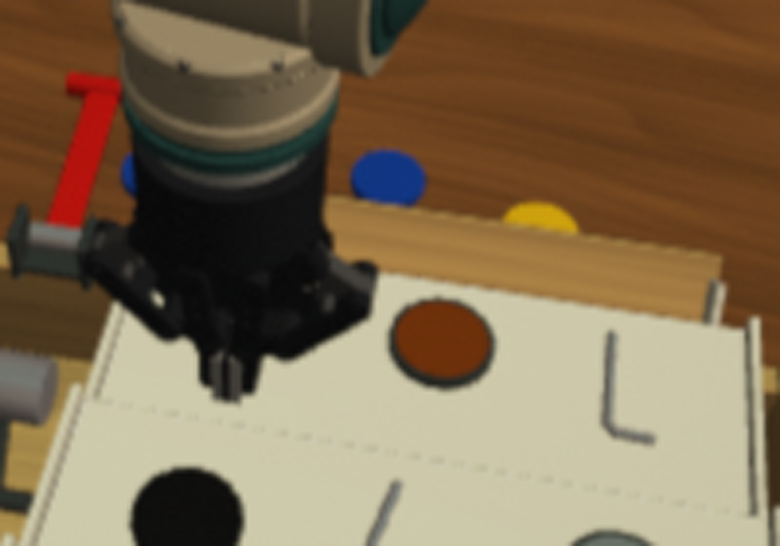

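The fingertips (crop (228,395)) stand on the front tier behind the hidden cap, clear of the step. I lower and push slowly along the drawer's -x.

Request:
{"method": "drive_tool", "body": {
  "commands": [
    [0,0,-3,0],
    [-7,-0.7,0,0],
    [-7,-0.7,0,0],
    [-7,-0.7,0,0],
    [-7,-0.7,0,0],
    [-7,-0.7,0,0],
    [-7,-0.7,0,0],
    [-7,-0.7,0,0]
  ]
}}

```text
time_s: 9.05
tcp_pos: [0.6143, -0.0231, 0.1189]
tcp_rot: [[0.996, 0.093, 0.001], [0.093, -0.996, -0.0], [0.001, 0.0, -1.0]]
wrist_force: [0.9, -0.1, -0.3]
width: 0.0002
grasp_force: 0.1
```

Request:
{"method": "drive_tool", "body": {
  "commands": [
    [-7,-0.7,0,0],
    [-7,-0.7,0,0],
    [-7,-0.7,0,0],
    [-7,-0.7,0,0],
    [-7,-0.7,0,0],
    [-4,-0.4,0,0],
    [0,0,0,0]
  ]
}}

```text
time_s: 9.63
tcp_pos: [0.5749, -0.027, 0.1184]
tcp_rot: [[0.996, 0.093, -0.0], [0.093, -0.996, -0.0], [-0.0, 0.0, -1.0]]
wrist_force: [0.4, 0.2, 0.3]
width: -0.0002
grasp_force: 0.0
```

```bash
python3 - <<'E'
from h import *
c=eyes.capture("scene"); save(c,"s4.png",(180,110,400,270),3.5)
E
```

```text
(no output)
```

View pics/s4.png

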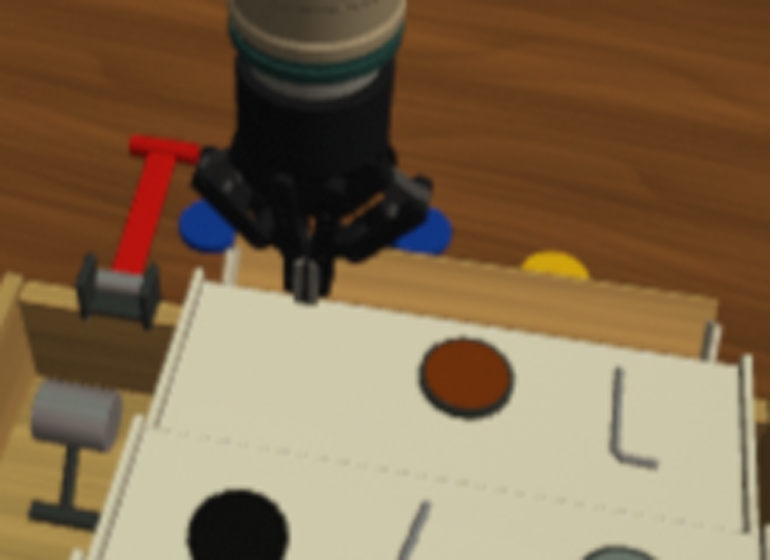

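The tier is empty where the cap lay; bystanders are untouched. I rise, turn 90°, and go to the lever bar's outer end to pinch it.

Request:
{"method": "drive_tool", "body": {
  "commands": [
    [0,0,40,-7],
    [0,0,40,-7],
    [-18,-29,0,-7],
    [-18,-29,0,-7],
    [-18,-29,0,-7],
    [-18,-29,0,-7],
    [-16,-25,0,-7],
    [0,0,0,-7]
  ],
  "hand": 0.2
}}

```text
time_s: 10.35
tcp_pos: [0.4856, -0.1717, 0.1986]
tcp_rot: [[0.626, -0.78, -0.0], [-0.78, -0.626, -0.002], [0.001, 0.001, -1.0]]
wrist_force: [-0.5, -0.3, 0.8]
width: 0.0515
grasp_force: 0.0
```

Request:
{"method": "drive_tool", "body": {
  "commands": [
    [0,0,0,-7],
    [0,0,0,-7],
    [0,0,0,-7],
    [0,0,0,-7],
    [0,0,0,-6],
    [0,0,0,0]
  ]
}}

```text
time_s: 10.85
tcp_pos: [0.4878, -0.168, 0.1983]
tcp_rot: [[0.09, -0.996, 0.0], [-0.996, -0.09, -0.0], [0.0, -0.0, -1.0]]
wrist_force: [0.0, 0.1, 0.1]
width: 0.0515
grasp_force: 0.0
```

```bash
python3 - <<'E'
from h import *
c=eyes.capture("top"); save(c,"t5.png",(60,100,360,300),2.6)
for q in("cap","lever_bar"):
  for r in eyes.landmark_of("top",q)[:7]: print(q,np.round(r["at"]),round(r["confidence"],2),np.round(atz(c,r["at"],.117 if q!="cap" else .06),3))
E
```

```text
cap [216. 280.] 0.9 [0.403 0.005 0.06 ]
cap [225.  96.] 0.81 [ 0.781 -0.008  0.06 ]
cap [233. 200.] 0.66 [ 0.561 -0.027  0.06 ]
cap [170. 270.] 0.65 [0.423 0.095 0.06 ]
```

View pics/t5.png

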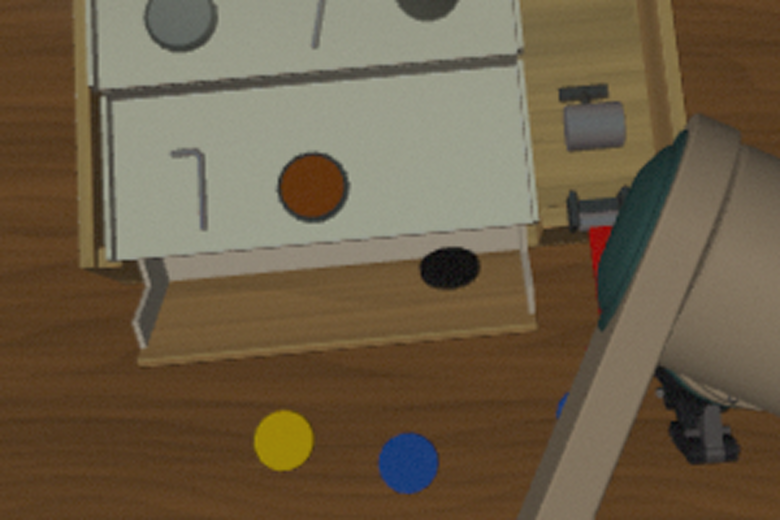

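The top view shows the cap inside the bin's pocket at crop (450,267); bystanders are in place. I descend beside the lever arm, outside.

Request:
{"method": "drive_tool", "body": {
  "commands": [
    [0,-3,0,0],
    [0,0,-30,0],
    [0,0,-25,0],
    [0,0,-12,0],
    [0,0,-10,0],
    [0,0,0,0]
  ]
}}

```text
time_s: 11.5
tcp_pos: [0.4868, -0.1707, 0.1195]
tcp_rot: [[0.094, -0.996, -0.003], [-0.996, -0.094, 0.001], [-0.002, 0.003, -1.0]]
wrist_force: [-1.1, 0.4, -0.4]
width: 0.0514
grasp_force: 0.0
```

Request:
{"method": "drive_tool", "body": {
  "commands": [
    [0,0,-9,0],
    [0,0,-8,0],
    [0,0,-7,0],
    [0,0,0,0]
  ]
}}

```text
time_s: 11.83
tcp_pos: [0.487, -0.1707, 0.0959]
tcp_rot: [[0.093, -0.996, -0.002], [-0.996, -0.093, 0.001], [-0.001, 0.002, -1.0]]
wrist_force: [-0.9, 1.0, -0.3]
width: 0.0512
grasp_force: 0.0
```

```bash
python3 - <<'E'
from h import *
c=eyes.capture("scene"); save(c,"s6.png",(170,90,330,210),4.8)
E
```

```text
(no output)
```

View pics/s6.png

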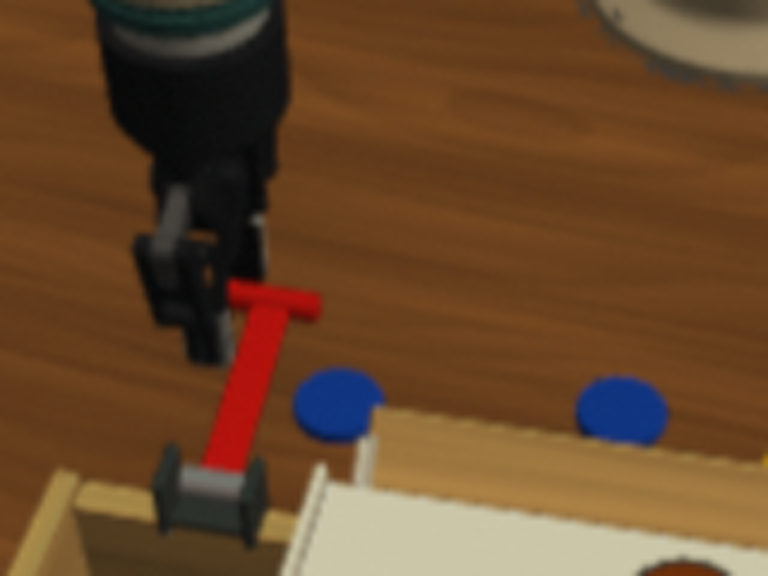

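The fingers straddle the bar's outer end (crop (230,295)), with the inner finger beside the arm. I close.

Request:
{"method": "drive_tool", "body": {
  "commands": [
    [0,0,0,0],
    [0,0,0,0],
    [0,0,0,0],
    [0,0,0,0],
    [0,0,0,0],
    [0,0,0,0]
  ],
  "hand": -1,
  "newtons": 40
}}

```text
time_s: 12.38
tcp_pos: [0.4892, -0.1709, 0.0982]
tcp_rot: [[0.094, -0.996, 0.005], [-0.996, -0.094, -0.001], [0.001, -0.005, -1.0]]
wrist_force: [7.1, 0.0, -2.5]
width: 0.0121
grasp_force: 38.9
```

Request:
{"method": "drive_tool", "body": {
  "commands": [
    [1,0,6,0],
    [2,0,6,0],
    [2,0,6,0],
    [2,0,6,0],
    [3,0,6,0],
    [3,1,5,0],
    [4,0,5,0],
    [4,1,6,0]
  ]
}}

```text
time_s: 13.05
tcp_pos: [0.5074, -0.1691, 0.1434]
tcp_rot: [[0.093, -0.996, -0.004], [-0.996, -0.093, -0.0], [-0.0, 0.004, -1.0]]
wrist_force: [-5.8, -1.7, 1.1]
width: 0.0119
grasp_force: 39.1
```

Request:
{"method": "drive_tool", "body": {
  "commands": [
    [4,0,5,0],
    [5,1,5,0],
    [5,0,4,0],
    [3,0,3,0],
    [0,0,0,0]
  ]
}}

```text
time_s: 13.47
tcp_pos: [0.5257, -0.1678, 0.1639]
tcp_rot: [[0.093, -0.996, 0.001], [-0.996, -0.093, -0.0], [0.0, -0.001, -1.0]]
wrist_force: [-10.4, 4.4, 14.3]
width: 0.0113
grasp_force: 39.2
```

Request:
{"method": "drive_tool", "body": {
  "commands": [
    [0,0,0,0],
    [0,0,0,0],
    [0,0,0,0],
    [0,0,0,0]
  ],
  "hand": 0
}}

```text
time_s: 13.8
tcp_pos: [0.5256, -0.1681, 0.1603]
tcp_rot: [[0.093, -0.996, -0.0], [-0.996, -0.093, -0.0], [0.0, 0.0, -1.0]]
wrist_force: [0.2, -0.2, -0.6]
width: 0.0427
grasp_force: 0.0
```

Request:
{"method": "drive_tool", "body": {
  "commands": [
    [0,0,20,0],
    [0,0,30,0],
    [0,0,40,0],
    [-20,-30,0,0],
    [-20,-30,0,0],
    [-20,-30,0,0],
    [-20,-30,0,0],
    [0,0,0,0]
  ]
}}

```text
time_s: 14.47
tcp_pos: [0.4425, -0.2923, 0.2502]
tcp_rot: [[0.087, -0.996, -0.002], [-0.996, -0.087, -0.002], [0.001, 0.002, -1.0]]
wrist_force: [-0.5, -0.0, -1.0]
width: 0.0425
grasp_force: 0.0
```

Request:
{"method": "drive_tool", "body": {
  "commands": [
    [-20,-30,0,0],
    [-20,-30,0,0],
    [-20,-30,0,0],
    [-20,-30,0,0],
    [0,0,0,0],
    [0,0,0,0]
  ]
}}

```text
time_s: 14.97
tcp_pos: [0.3646, -0.409, 0.2499]
tcp_rot: [[0.09, -0.996, -0.001], [-0.996, -0.09, 0.001], [-0.001, 0.0, -1.0]]
wrist_force: [0.2, 0.3, 0.2]
width: 0.043
grasp_force: 0.0
```

```bash
python3 - <<'E'
from h import *
t=eyes.capture("top");c=eyes.capture("scene")
a=t["image"][90:290,60:360]; b=c["image"][100:300,110:410]
cv2.imwrite("pics/end.png",cv2.resize(np.hstack([a,b])[:,:,::-1],(798,266),interpolation=cv2.INTER_CUBIC))
for n,C in(("top",t),("scene",c)):
  print(n,proj(C,[.5226,-.1433,.1796]),[r["at"] for r in eyes.landmark_of(n,"lever_bar")[:2]])
E
```

```text
top [298.86234134 211.71174717] []
scene [220.10231916 142.10716551] [[219.3, 143.4]]
```

View pics/end.png

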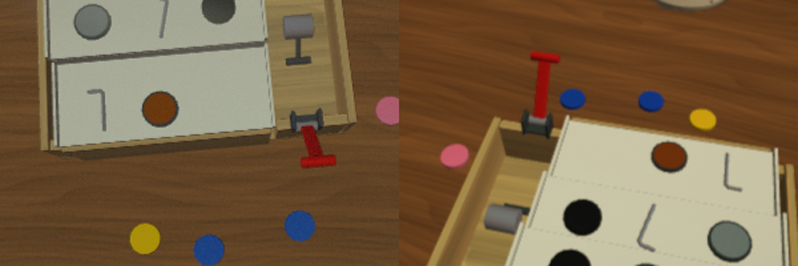

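The lever is up (left view (318,161), right view (545,57)), the bin is flush shut with the cap inside, and all bystanders are in place.

```bash
python3 -c "
from bench import ctrl; print(ctrl.hand_in())"
```

```text
the job is handed in; nothing more can be done
None
```

The lens cap is in the bin, the bin is shut with the lever back up, the filters, hex keys and other caps were left where they lay, and the job was handed in at about 15 s. My first two tries at the lever missed or pushed the wrong way, with up to about 53 N at the wrist, before the third pushed it down.

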